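# Lock the jeweller's bench peg with its ball-lock pin

### The job

Lock the wooden bench peg in its bracket: pinch both red buttons of the ball-lock pin and, keeping them pressed, lift it from the dark rack and slide it down through the bracket's brass-collared hole until its steel collar sits on the brass. Then let go so that both buttons spring out and the balls lock below.

Things in the scene. Friction and masses are not known exactly. Their poses are not given: they have to be found in the camera images.
- pin_grip (a point): Handle centre of the ball-lock pin (180 g), the only pin with red buttons; upright in one of three holes, 75 mm apart, of a dark wood rack 75 mm high. z = pin axis, up; buttons face +y and -y. 28 mm below: underside of its steel collar (44 mm wide, 5 mm thick), resting on the rack. Below that a 12 mm shank, pointed foot 88 mm below this point. The other pins (blue knob, wood tee) are as tall.
- bracket_hole (a point): Centre of the mouth of the bracket's brass collar, 78 mm above the bench, the bracket's highest part; z up along the hole. The 34 mm mouth narrows like a funnel within 10 mm to an upright 16 mm hole through the steel fork and wooden peg, lined up, 42 mm deep in all, open below. The pin fits at any yaw; fully home its collar lies on the brass rim and pin_grip is 28 mm above this point. Fixed.
- button_left (a joint): Travel (m) of the red button on the pin's +y side: 0 sprung out, 0.008 fully pressed. Flat, 24 mm wide (x), 36 mm tall (18 mm below to 18 mm above pin_grip). Over both buttons: 50 mm released, 34 mm pressed. Full press takes 5 N a side; pinch with 15 to 30 N and the pin hangs firmly from the buttons. A spring returns it.
- button_right (a joint): Same for the red button on the pin's -y side: 0 sprung out, 0.008 fully pressed. Each button carries a ball, 48.5 mm below the collar's underside (76.5 mm below pin_grip): out, the two balls measure 27 mm across and will not pass the 16 mm hole; pressed, they lie within the shank.
Mind the look-alikes: they are no part of the job. What is shaped like the part that bears pin_grip but orange is not meant.

How it is judged:
On the way, in this order (a step that is already met when the one before it is completed fails the run):
1. the pin is lifted clear of the rack by both pressed buttons (height (world z) of pin_grip above 0.145 m and value of joint each of button_left, button_right above 0.005 m), for 0.2 s.
2. the pin slides down through the bracket's holes with both buttons still pressed (horizontal distance between pin_grip and bracket_hole below 0.01 m and z of pin_grip in the frame of bracket_hole below 0.06 m and value of joint each of button_left, button_right above 0.005 m), for 0.1 s.
At the end, for the whole second after the job is handed in: The ball-lock pin stands in the bracket's hole, upright within 8 degrees, its axis within 8 mm of the hole's and its collar on the brass rim within 5 mm, with both buttons sprung out (less than 3 mm of travel), so that the balls are out below the bracket (horizontal distance between pin_grip and bracket_hole below 0.008 m and z of pin_grip in the frame of bracket_hole between 0.022 and 0.033 m and angle between pin_grip's own z axis and vertical below 0.15 rad and value of joint each of button_left, button_right below 0.003 m); the robot touches nothing.
It also fails if it takes over 45 s, if anything falls off the work surface, if the arm or the gripper's body presses on something with over 40 N, if the wrist force passes 120 N, or if a joint passes its speed limit or range.

### The arm

A 6-joint arm with a two-finger parallel gripper is mounted at the origin on the work surface. World frame = base frame: x ahead of the robot, y to its left, z up, the work surface at z = 0. Lengths are in m, angles in rad, forces in N, time in s.
With the tool pointing down it reaches from about 0.325 to 0.9 m from the base axis. Payload 6.1 kg.
Tool frame: the origin (TCP) lies at the very end of the fingers, on their centre line; the grasp point (between the pads) lies 19 mm behind it; z points along the fingers, y is the line along which they close (so a half turn about z gives the same grasp; the last joint's range is limited). The gripper opens to 85 mm and grips with 20 to 120 N. Pads are 22 mm wide; open, the fingers measure 114 mm over their backs; the gripper's body (76 mm by 85 mm) begins 54 mm behind the grasp point. The pads swing forward as they close: fully open they stand 13 mm farther back than shut.
Start: joints at [1.085, 0.22, 1.526, -0, 1.395, -0.126], TCP at [0.22, 0.585, 0.231] pointing down, gripper open.
Joint ranges: [-2.98, 2.98], [-0.91, 2.08], [0.09, 2.57], [-1.24, 4.39], [0.2, 2.65], [-2.68, 2.68]. Speed limits (rad/s): [2.57, 2.57, 3.01, 3.14, 3.14, 3.14].

### API

Orientations are given as [roll, pitch, yaw] about the fixed x, y, z axes, in that order (R = Rz(yaw) Ry(pitch) Rx(roll)).
In Python, from cell import r gives the robot as it stands. The module is installed in compiled form; this text tells all that it offers.
- The arm moves only by the shell command python3 -m crank 'ROWS' [FORCE]. ROWS is JSON, a list that holds one entry, the list of rows, each a list of 7 numbers: the closure, from -1 (fully open) to 1 (shut), then the shift along the tool's x, y, z each as a share of 500 mm, from -1 to 1, then the turn, a rotation vector about the tool's x, y, z each as a share of 90 degrees, from -1 to 1. In form: [[[grip, tx, ty, tz, rx, ry, rz], ...]]. A call has 1 to 20 rows; each row is the pose to reach, as a shift and turn from the pose commanded when the call began, along the tool's axes at that moment; what a row does not reach only later rows make up. A row lasts 1/12 s, in which the tool goes at most 41.7 mm and 7.16 degrees, less where a joint would pass 70% of its speed; a pose out of reach is approached as far as the arm can. A call with a number of a shift or a turn outside -1 to 1 is refused whole. A call with a gripper value outside its range is refused whole. The fingers move at their own pace and stop on an object; FORCE is the grip in N (left out, the last holds). Time passes only in rows, so rows that repeat a pose let the fingers close. It gives the time, the measured TCP pose, the force, the opening and the grip force at its end, in the units of the state.
- r.state(): the state, without advancing time (a new reading comes with each control period).
- r.read_camera(name): name is "scene" or "top"; returns (picture, depth): 420x560x3 uint8, red, green, blue; 420x560 float32, m along the optical axis (not along the pixel's ray), 0 where there is no reading.
- r.camera_info(name): a dict with "mtx" (3x3 intrinsics, pixels), "k1" (the pictures are not rectified: a ray, as slopes to the right and down, at radius r is drawn at 1 + k1 r^2 times it, then the intrinsics apply), "world_from_camera" (4x4, takes a point from camera to world coordinates). Camera axes: x right, y down, z forward; pixel columns grow to the right and rows downward; lengths in m; the calibration is good to about 2 mm. A picture is of the moment at which its call begins. camera_info takes no time and is no camera call.
- r.sign_off(): hands the job in; it is judged then, once.
The state is a dict: "time": time; "joints": joint angles; "dq": joint speeds; "joint_efforts": joint torques, N m; "eef_pos": TCP position; "tcp_rot": TCP orientation; "contact_force": force on the tool from outside, world axes, zero at the start; "moment": the same for the moment, N m; "finger_gap": finger opening in m; "gripper_force": force on a finger pad.
Only numpy, scipy, OpenCV 4.12 (cv2) and the standard library are available. Lean on these libraries where they do the work, as an engineer would, in place of code of your own. Each camera call takes 0.05 s, during which the arm holds its last target. There are 200 camera calls.

## Working session

There is one attempt and no reset: what is moved stays moved. The work goes in short steps, Python scripts to look and compute and a shell command to move; the robot and the scene stay as the last step left them, time stands still between calls to the robot, and variables do not carry over. Pictures are saved under pics/ and viewed, at most 10 in all, crops included, and the job is handed in when it is done.

```bash
mkdir -p pics
cat > h.py <<'E'
import numpy as np, cv2
from cell import r
def grab(n,tag):
    p,d=r.read_camera(n); np.savez(f'pics/{n}_{tag}.npz',p=p,d=d); cv2.imwrite(f'pics/{n}_{tag}.png',p[:,:,::-1]); return p,d
def ray(n,u,v):
    c=r.camera_info(n); m=np.array(c['mtx'],float)
    q=cv2.undistortPoints(np.array([[[u,v]]],float),m,np.array([c['k1'],0,0,0.]))[0,0]
    return np.array([q[0],q[1],1.]),np.array(c['world_from_camera'],float)
def at_depth(n,u,v,d):
    q,T=ray(n,u,v); return T[:3,:3]@(q*d)+T[:3,3]
def at_z(n,u,v,z):
    q,T=ray(n,u,v); w=T[:3,:3]@q; return T[:3,3]+w*(z-T[2,3])/w[2]
def cloud(n,d):
    c=r.camera_info(n); m=np.array(c['mtx'],float); T=np.array(c['world_from_camera'],float)
    h,w=d.shape; uv=np.stack(np.meshgrid(np.arange(w),np.arange(h)),-1).reshape(-1,1,2).astype(float)
    q=cv2.undistortPoints(uv,m,np.array([c['k1'],0,0,0.]))[:,0]
    P=np.c_[q,np.ones(len(q))]*d.reshape(-1,1); return (P@T[:3,:3].T+T[:3,3]).reshape(h,w,3)
E
python3 - <<'E'
from h import *
a,_=grab('scene','0');b,_=grab('top','0')
for n in('scene','top'):
    c=r.camera_info(n);print(n,c)
print(r.state())
E
```

```text
scene {'mtx': array([[484.60788069,   0.        , 280.71241262],
       [  0.        , 484.60788069, 206.75881037],
       [  0.        ,   0.        ,   1.        ]]), 'k1': -0.13559747190508475, 'world_from_camera': array([[ 0.87516546,  0.40006688, -0.27208805,  0.84132915],
       [ 0.48381227, -0.72751702,  0.48646138, -0.50115803],
       [-0.0033316 , -0.55737373, -0.83025503,  0.99794863],
       [ 0.        ,  0.        ,  0.        ,  1.        ]])}
top {'mtx': array([[505.28671024,   0.        , 277.120854  ],
       [  0.        , 505.28671024, 214.50494764],
       [  0.        ,   0.        ,   1.        ]]), 'k1': 0.02220746124170292, 'world_from_camera': array([[-0.01438699, -0.99424978,  0.10611497,  0.42958689],
       [-0.99987624,  0.01362979, -0.00785749,  0.0184761 ],
       [ 0.00636598, -0.10621489, -0.99432282,  1.20613818],
       [ 0.        ,  0.        ,  0.        ,  1.        ]])}
{'time': 0.1, 'joints': array([ 1.08487350e+00,  2.21174197e-01,  1.52746468e+00, -2.97280340e-05,
        1.39470122e+00, -1.26110894e-01]), 'dq': array([-9.11491022e-04, -1.46918722e-03, -1.06804747e-03,  5.33583661e-05,
       -3.49475231e-04, -5.59033476e-04]), 'joint_efforts': array([ 8.60534965e-04, -4.98249364e+01, -3.90543187e+01, -1.48252143e-04,
        5.83149347e-03, -3.27264172e-05]), 'eef_pos': array([0.21983016, 0.5844956 , 0.2303089 ]), 'tcp_rot': array([-3.13985540e+00, -1.90761632e-04,  2.78178579e+00]), 'contact_force': array([ 0.80693823, -0.37704059, -1.25732341]), 'moment': array([-0.02850647, -0.00972201, -0.00955951]), 'gripper_force': 0.0, 'finger_gap': 0.08567974883326405}
```

View pics/scene_0.png

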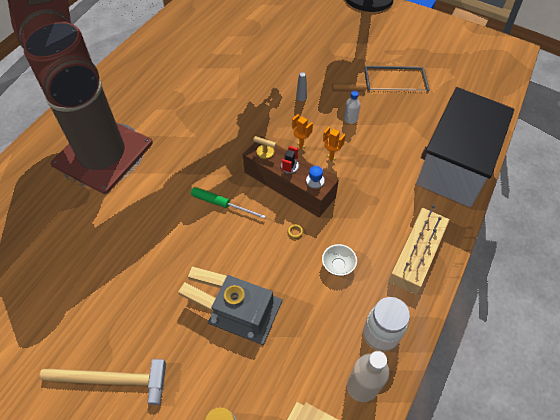

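View pics/top_0.png

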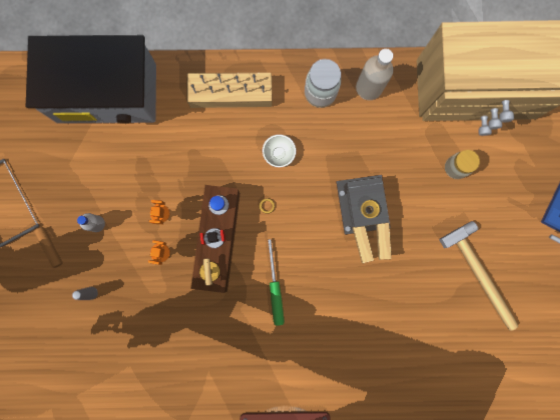

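Candidates for the pin, by top pixel: the red-button pin at (213,237), the blue knob at (218,204), the wood tee at (208,271), and orange clamps at (157,211) and (158,253). I choose the red one, seen at (290,158) in the scene view. The bracket's brass collar is at top (370,209) and scene (234,295). The loose ring at top (267,206) is not it.

Run:
```python
from h import *
t=np.load('pics/top_0.npz');s=np.load('pics/scene_0.npz')
def crop(p,x,y,w,h,k): return cv2.resize(p[y:y+h,x:x+w,::-1],None,fx=k,fy=k,interpolation=cv2.INTER_CUBIC)
A=crop(t['p'],188,212,50,50,8);B=crop(t['p'],345,184,50,50,8) 
C=crop(s['p'],265,135,50,25*2,8)
D=np.hstack([A,C]);cv2.imwrite('pics/c1.png',D)
for n,z in(('top',t),('scene',s)):
    P=cloud(n,z['d']);im=z['p'].astype(int)
    red=(im[...,0]>110)&(im[...,1]<50)&(im[...,2]<60)&(P[...,2]>.06)&(P[...,2]<.2)
    q=P[red];v=np.argwhere(red)
    print(n,red.sum(),v.min(0),v.max(0),q.min(0),q.max(0),q.mean(0))
    # rack top surface
    m=(abs(P[...,2]-.075)<.006)&(np.linalg.norm(P[...,:2]-np.median(q[:,:2],0),axis=-1)<.15)
    w=P[m][:,:2].astype(np.float32);print('rack',m.sum(),cv2.minAreaRect(w))
    # brass: yellowish at z 0.066-.082 near hole pixel
    u0,v0=(370,209) if n=='top' else (234,295)
    yy,xx=np.mgrid[:420,:560];near=np.hypot(xx-u0,yy-v0)<16
    br=near&(im[...,0]-im[...,2]>50)&(abs(P[...,2]-.078)<.008)
    print('brass',br.sum(),P[br].mean(0),(P[br].min(0)+P[br].max(0))/2,P[br].max(0)-P[br].min(0))
    e=cv2.fitEllipse(np.argwhere(br)[:,::-1][cv2.convexHull(np.argwhere(br)[:,::-1].astype(np.float32),returnPoints=False)[:,0]].astype(np.float32))
    print(e,at_z(n,*e[0],.078))
```

```text
top 38 [230 201] [244 223] [0.48481821 0.1264052  0.07544835] [0.51354029 0.18030828 0.12511625] [0.49794232 0.15250576 0.11841914]
rack 2818 ((0.5070621967315674, 0.20194849371910095), (0.17964215576648712, 0.23479540646076202), 82.27861022949219)
brass 194 [ 0.56109263 -0.20039754  0.07590522] [ 0.56077996 -0.19960795  0.07671392] [0.0391162  0.04202554 0.01323128]
((370.0183410644531, 208.7053680419922), (17.832529067993164, 18.593814849853516), 111.89627838134766) [ 0.56023556 -0.19955073  0.078     ]
scene 31 [147 282] [170 297] [0.48879878 0.12677774 0.08950147] [0.5153888  0.17747854 0.12575817] [0.50129532 0.14811138 0.11976353]
rack 1809 ((0.5050702691078186, 0.1958427131175995), (0.16794776916503906, 0.23727932572364807), 82.51631164550781)
brass 226 [ 0.55906027 -0.1967036   0.07652345] [ 0.55868977 -0.19700778  0.07616871] [0.04243767 0.04197781 0.01202472]
((233.84014892578125, 294.3196716308594), (18.413772583007812, 20.174488067626953), 80.84223937988281) [ 0.56025205 -0.19769461  0.078     ]
```

View pics/c1.png

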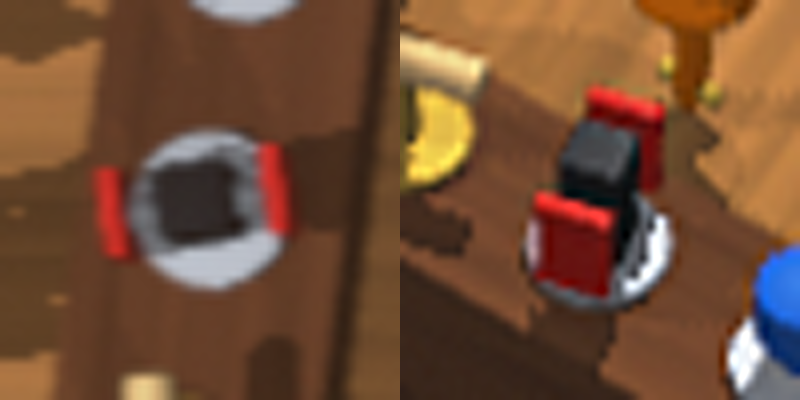

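The left half is the top view. The red buttons are at about top px (201.4,238) and (221.7,235.2), on the black handle with a steel collar. The right half is the scene view and confirms red rather than orange. Next: position, yaw and the tool-frame shift.

Run:
```python
from h import *
from scipy.spatial.transform import Rotation as R
a=at_z('top',201.4,238,.121);b=at_z('top',221.75,235.25,.121)
print('top',a,b,np.linalg.norm(a-b),(a+b)/2)
f=lambda x,y:(265+(x-400)/8-.5,135+y/8-.5)
c=at_z('scene',*f(626,105),.121);d=at_z('scene',*f(574,208),.121)
print('scene',c,d,np.linalg.norm(c-d),(c+d)/2)
e=at_z('top',188+212/8-.5,212+209/8-.5,.08);print('collar',e)
g=at_z('scene',*f(598,240),.08);print('collar scene',g)
dv=a-b; yaw=np.arctan2(-dv[0],dv[1]);dv=c-d;y2=np.arctan2(-dv[0],dv[1]);print(yaw,y2)
s=r.state();T=R.from_euler('xyz',s['tcp_rot']);print(T.as_matrix())
```

```text
top [0.49692054 0.17311104 0.121     ] [0.50220983 0.12948745 0.121     ] 0.04394307766457153 [0.49956519 0.15129924 0.121     ]
scene [0.49704847 0.17476854 0.121     ] [0.50239629 0.13258652 0.121     ] 0.04251966363433727 [0.49972238 0.15367753 0.121     ]
collar [0.49990034 0.15093825 0.08      ]
collar scene [0.4989117  0.15472715 0.08      ]
0.12065936680856815 0.12610676462858256
[[-9.35964826e-01  3.52092630e-01 -7.90220223e-04]
 [ 3.52093465e-01  9.35963547e-01 -1.55883891e-03]
 [ 1.90761631e-04 -1.73724977e-03 -9.99998473e-01]]
```

```bash
python3 -m crank '[[[-1,-0.828,-0.611,0.04,0,0,-0.308],[-1,-0.828,-0.611,0.04,0,0,-0.308],[-1,-0.828,-0.611,0.04,0,0,-0.308],[-1,-0.828,-0.611,0.04,0,0,-0.308],[-1,-0.828,-0.611,0.04,0,0,-0.308],[-1,-0.828,-0.611,0.04,0,0,-0.308],[-1,-0.828,-0.611,0.04,0,0,-0.308],[-1,-0.828,-0.611,0.04,0,0,-0.308],[-1,-0.828,-0.611,0.04,0,0,-0.308],[-1,-0.828,-0.611,0.04,0,0,-0.308],[-1,-0.828,-0.611,0.04,0,0,-0.308],[-1,-0.828,-0.611,0.04,0,0,-0.308],[-1,-0.828,-0.611,0.04,0,0,-0.308],[-1,-0.828,-0.611,0.04,0,0,-0.308],[-1,-0.828,-0.611,0.04,0,0,-0.308],[-1,-0.828,-0.611,0.04,0,0,-0.308]]]' 25
python3 - <<'E'
from h import *
grab('scene','1')
s=r.state();print(s['eef_pos'],s['tcp_rot'],s['dq'])
p=np.load('pics/scene_1.npz')['p'][60:210,200:400,::-1];cv2.imwrite('pics/c2.png',cv2.resize(p,None,fx=4,fy=4,interpolation=cv2.INTER_CUBIC))
E
```

```text
time: 1.43
eef_pos: [0.4994, 0.1536, 0.2109]
tcp_rot: [3.141, -0.001, -3.018]
contact_force: [0.7, 0.5, -0.2]
finger_gap: 0.0855
gripper_force: 0.0
[0.49930274 0.15408666 0.21103176] [ 3.14117432e+00 -7.39568494e-04 -3.01678354e+00] [ 0.01437758 -0.00474868 -0.00011563 -0.00042883 -0.00331861 -0.00068461]
```

View pics/c2.png

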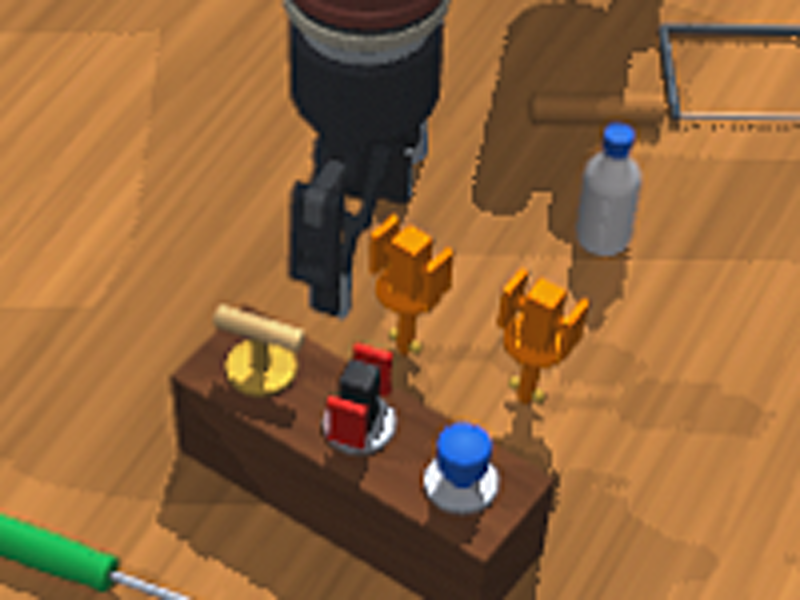

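The gripper hangs open above the red pin (crop (360,395)), aligned with its buttons, and the paths to the neighbours are clear. I'll descend.

```bash
python3 -m crank '[[[-1,0,0,0.08,0,0,0],[-1,0,0,0.16,0,0,0],[-1,0,0,0.21,0,0,0],[-1,0,0,0.24,0,0,0],[-1,0,0,0.252,0,0,0],[-1,0,0,0.252,0,0,0],[-1,0,0,0.252,0,0,0]]]' 25
python3 - <<'E'
from h import *
grab('scene','2')
p=np.load('pics/scene_2.npz')['p'][110:210,230:350,::-1];cv2.imwrite('pics/c3.png',cv2.resize(p,None,fx=6,fy=6,interpolation=cv2.INTER_CUBIC))
E
```

```text
time: 2.07
eef_pos: [0.5002, 0.1542, 0.0861]
tcp_rot: [3.141, 0.001, -3.016]
contact_force: [0.5, 0.4, 0.4]
finger_gap: 0.0852
gripper_force: 0.0
```

View pics/c3.png

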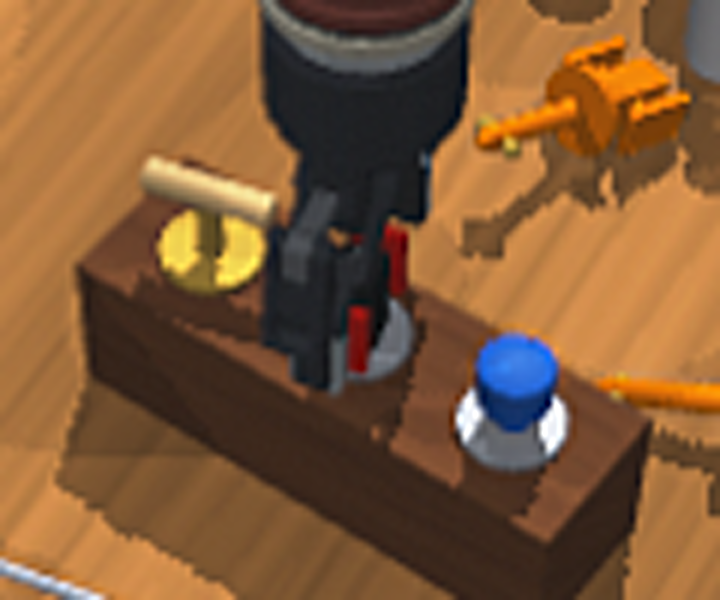

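The red pin at crop (375,290) sits between the pads. The two free-standing orange decoys have tipped over onto the bench and are well clear. I'll close on the buttons.

```bash
python3 -m crank '[[[1,0,0,0,0,0,0],[1,0,0,0,0,0,0],[1,0,0,0,0,0,0],[1,0,0,0,0,0,0],[1,0,0,0,0,0,0],[1,0,0,0,0,0,0],[1,0,0,0,0,0,0],[1,0,0,0,0,0,0]]]' 25
```

```text
time: 2.78
eef_pos: [0.5011, 0.1531, 0.0869]
tcp_rot: [-3.141, 0.002, -3.018]
contact_force: [-1.0, -1.2, 8.0]
finger_gap: 0.0325
gripper_force: 25.3
```

```bash
python3 -m crank '[[[1,0,0,-0.02,0,0,0],[1,0,0,-0.05,0,0,0],[1,0,0,-0.09,0,0,0],[1,0,0,-0.14,0,0,0],[1,0,0,-0.19,0,0,0],[1,0,0,-0.23,0,0,0],[1,0,0,-0.24,0,0,0],[1,0,0,-0.24,0,0,0],[1,0,0,-0.24,0,0,0]]]' 25
python3 - <<'E'
from h import *
grab('scene','3');grab('top','3');s=r.state();print(s['eef_pos'],s['tcp_rot'],s['finger_gap'])
p=np.load('pics/scene_3.npz')['p'][40:190,210:350,::-1];cv2.imwrite('pics/c4.png',cv2.resize(p,None,fx=4,fy=4,interpolation=cv2.INTER_CUBIC))
E
```

```text
time: 3.53
eef_pos: [0.4994, 0.1532, 0.2044]
tcp_rot: [3.142, -0.001, -3.018]
contact_force: [0.5, 0.4, -2.4]
finger_gap: 0.0325
gripper_force: 26.8
[0.49871634 0.15306785 0.20322558] [-3.14153865 -0.00346892 -3.01767204] 0.03240809106758809
```

View pics/c4.png

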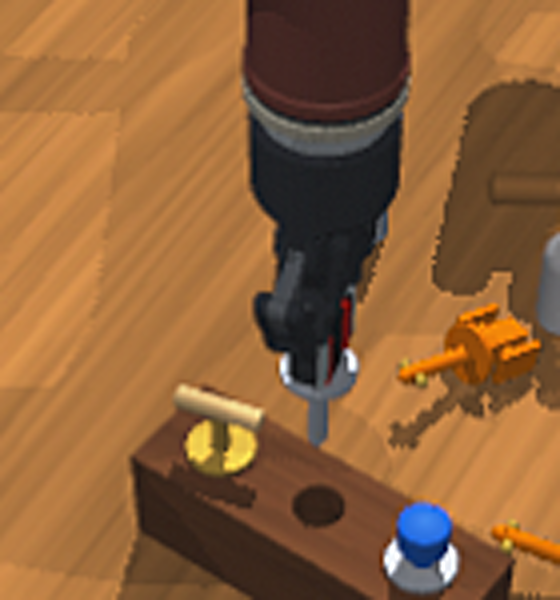

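Run:
```python
from h import *
k=lambda x,y:(210+x/4-.4,40+y/4-.4)
print('collar',at_z('scene',*k(318,371),.194),'foot',at_z('scene',*k(318,441),.1315))
z=np.load('pics/top_3.npz');P=cloud('top',z['d']);p=z['p'].astype(int)
zs=np.load('pics/scene_3.npz');Q=cloud('scene',zs['d']);m=(Q[...,2]>.13)&(Q[...,2]<.17)&(abs(Q[...,0]-.5)<.03)&(abs(Q[...,1]-.153)<.03)
print(m.sum(),np.median(Q[m],0),Q[m].min(0),Q[m].max(0))
c=(Q[...,2]>.180)&(Q[...,2]<.2)&(zs['p'].min(-1)>110)&(abs(Q[...,0]-.5)<.04)&(abs(Q[...,1]-.153)<.04)
print(c.sum(),Q[c].min(0),Q[c].max(0))
s=r.state();print(s['eef_pos'])
```

```text
collar [0.49735277 0.15428251 0.194     ] foot [0.49691425 0.15649608 0.1315    ]
41 [0.50039009 0.14927403 0.15415492] [0.49414263 0.14560472 0.13836063] [0.50497813 0.15535833 0.16779676]
25 [0.47747616 0.13339651 0.19501746] [0.51822017 0.17366986 0.19945809]
[0.49871634 0.15306785 0.20322558]
```

The pin hangs upright, buttons pressed, with its axis within 1 mm of the TCP. I'll carry it over the bracket.

```bash
python3 -m crank '[[[1,-0.001,-0.02,0,0,0,0],[1,-0.003,-0.06,0,0,0,0],[1,-0.006,-0.12,0,0,0,0],[1,-0.01,-0.19,0,0,0,0],[1,-0.013,-0.26,0,0,0,0],[1,-0.016,-0.33,0,0,0,0],[1,-0.02,-0.4,0,0,0,0],[1,-0.023,-0.47,0,0,0,0],[1,-0.026,-0.54,0,0,0,0],[1,-0.03,-0.61,0,0,0,0],[1,-0.033,-0.67,0,0,0,0],[1,-0.035,-0.70,0,0,0,0],[1,-0.035,-0.713,0,0,0,0],[1,-0.035,-0.713,0,0,0,0],[1,-0.035,-0.713,0,0,0,0],[1,-0.035,-0.713,0,0,0,0]]]' 25
python3 - <<'E'
from h import *
grab('scene','4');grab('top','4');e=[r.state()['eef_pos']]
for i in range(4): r.read_camera('top');e.append(r.state()['eef_pos'])
print(np.array(e),r.state()['tcp_rot'])
p=np.load('pics/scene_4.npz')['p'][180:330,170:310,::-1];q=np.load('pics/top_4.npz')['p'][150:250,320:420,::-1]
A=cv2.resize(p,(560,600),interpolation=cv2.INTER_CUBIC);cv2.imwrite('pics/c5.png',A)
E
```

```text
time: 4.97
eef_pos: [0.5612, -0.1968, 0.2049]
tcp_rot: [3.141, -0.001, -3.016]
contact_force: [-0.1, 0.2, -2.3]
finger_gap: 0.0326
gripper_force: 26.8
[[ 0.56141993 -0.19676325  0.20527916]
 [ 0.5615039  -0.19692492  0.20540192]
 [ 0.56154757 -0.19710855  0.20548291]
 [ 0.56157817 -0.19733573  0.20550601]
 [ 0.56157159 -0.19755667  0.20551736]] [-3.14146294e+00  2.91574848e-04 -3.01643347e+00]
```

View pics/c5.png

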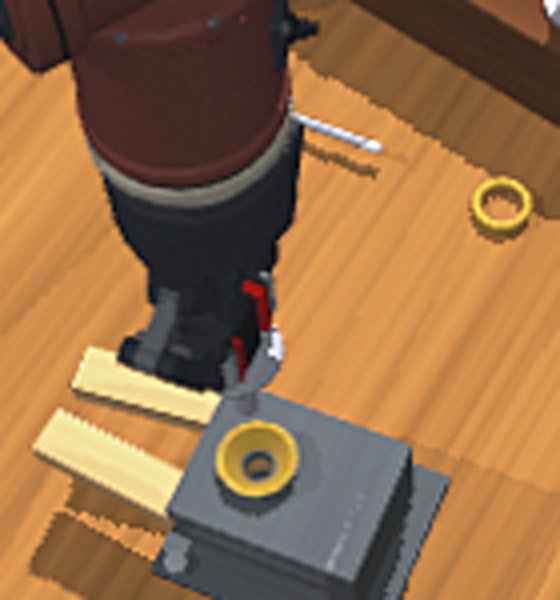

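The pin foot is at crop (249,412) and the brass mouth is at crop (257,459). I'll compare them in the same camera.

Run:
```python
from h import *
k=lambda x,y:(170+x/4-.4,180+y/4-.4)
for z in(.1315,.1335):print('foot',at_z('scene',*k(249,412),z))
print('mouth',at_z('scene',*k(257,458.5),.078),'throat',at_z('scene',*k(259,465),.068))
print(r.state()['eef_pos'])
```

```text
foot [ 0.56007915 -0.19610636  0.1315    ]
foot [ 0.56072835 -0.1968105   0.1335    ]
mouth [ 0.56015884 -0.19750574  0.078     ] throat [ 0.55992924 -0.19680036  0.068     ]
[ 0.56157159 -0.19755667  0.20551736]
```

```bash
python3 -m crank '[[[1,0,0,0.03,0,0,0],[1,0,0,0.06,0,0,0],[1,0,0,0.08,0,0,0],[1,0,0,0.09,0,0,0],[1,0,0,0.10,0,0,0],[1,0,0,0.11,0,0,0],[1,0,0,0.12,0,0,0],[1,0,0,0.13,0,0,0],[1,0,0,0.14,0,0,0],[1,0,0,0.14,0,0,0]]]' 25
```

```text
time: 6.1
eef_pos: [0.5608, -0.1981, 0.1341]
tcp_rot: [3.141, -0.001, -3.018]
contact_force: [0.4, -0.2, -2.5]
finger_gap: 0.0327
gripper_force: 26.8
```

```bash
python3 -m crank '[[[1,0,0,0.015,0,0,0],[1,0,0,0.03,0,0,0],[1,0,0,0.045,0,0,0],[1,0,0,0.06,0,0,0],[1,0,0,0.07,0,0,0],[1,0,0,0.08,0,0,0],[1,0,0,0.083,0,0,0],[1,0,0,0.083,0,0,0]]]' 25
```

```text
time: 6.77
eef_pos: [0.5611, -0.1981, 0.0931]
tcp_rot: [3.141, -0.001, -3.018]
contact_force: [-1.3, -0.1, -2.1]
finger_gap: 0.0326
gripper_force: 26.8
```

```bash
python3 -m crank '[[[1,0,0,0.002,0,0,0],[1,0,0,0.004,0,0,0],[1,0,0,0.006,0,0,0],[1,0,0,0.007,0,0,0],[1,0,0,0.007,0,0,0],[1,0,0,0.007,0,0,0]]]' 25
```

```text
time: 7.27
eef_pos: [0.5615, -0.1984, 0.0904]
tcp_rot: [-3.142, 0.0, -3.018]
contact_force: [-0.4, -0.3, -2.4]
finger_gap: 0.0325
gripper_force: 26.8
```

```bash
python3 -m crank '[[[1,0,0,0.001,0,0,0],[1,0,0,0.002,0,0,0],[1,0,0,0.003,0,0,0],[1,0,0,0.004,0,0,0],[1,0,0,0.004,0,0,0],[1,0,0,0.004,0,0,0]]]' 25;  python3 -m crank '[[[1,0,0,0.001,0,0,0],[1,0,0,0.002,0,0,0],[1,0,0,0.003,0,0,0],[1,0,0,0.003,0,0,0],[1,0,0,0.003,0,0,0]]]' 25
```

```text
time: 7.77
eef_pos: [0.5616, -0.1984, 0.09]
tcp_rot: [-3.141, 0.0, -3.017]
contact_force: [-5.2, 2.0, 9.9]
finger_gap: 0.0324
gripper_force: 29.4
time: 8.18
eef_pos: [0.5617, -0.1984, 0.0899]
tcp_rot: [-3.141, 0.0, -3.017]
contact_force: [-9.3, 3.5, 17.7]
finger_gap: 0.0326
gripper_force: 31.4
```

It seated at the expected height (TCP 0.090), with upward contact force. I'll release and check.

```bash
python3 -m crank '[[[0.3,0,0,-0.003,0,0,0],[0,0,0,-0.003,0,0,0],[-0.5,0,0,-0.003,0,0,0],[-1,0,0,-0.003,0,0,0],[-1,0,0,-0.003,0,0,0],[-1,0,0,-0.003,0,0,0],[-1,0,0,-0.003,0,0,0],[-1,0,0,-0.003,0,0,0],[-1,0,0,-0.003,0,0,0]]]' 25
```

```text
time: 8.93
eef_pos: [0.5615, -0.1983, 0.0883]
tcp_rot: [-3.142, 0.0, -3.018]
contact_force: [0.4, 0.4, 0.3]
finger_gap: 0.0851
gripper_force: 0.0
```

```bash
python3 -m crank '[[[-1,0,0,-0.04,0,0,0],[-1,0,0,-0.1,0,0,0],[-1,0,0,-0.18,0,0,0],[-1,0,0,-0.26,0,0,0],[-1,0.05,0.06,-0.3,0,0,0],[-1,0.1,0.12,-0.3,0,0,0],[-1,0.2,0.2,-0.3,0,0,0],[-1,0.2,0.28,-0.3,0,0,0],[-1,0.2,0.36,-0.3,0,0,0],[-1,0.2,0.4,-0.3,0,0,0],[-1,0.2,0.4,-0.3,0,0,0],[-1,0.2,0.4,-0.3,0,0,0]]]' 25
python3 - <<'E'
from h import *
p,d=grab('scene','5');q,e=grab('top','5')
A=cv2.resize(p[240:340,190:280,::-1],(540,600),interpolation=cv2.INTER_CUBIC);B=cv2.resize(q[185:235,348:392,::-1],(264,300),interpolation=cv2.INTER_CUBIC)
o=np.zeros((600,804,3),np.uint8);o[:,:540]=A;o[:300,540:]=B;cv2.imwrite('pics/c6.png',o[:,:800])
for n,p,d in(('scene',p,d),('top',q,e)):
    P=cloud(n,d);i=p.astype(int)
    m=(i[...,0]>110)&(i[...,1]<50)&(i[...,2]<60)&(P[...,2]>.06)&(np.hypot(P[...,0]-.56,P[...,1]+.198)<.05)
    print(n,m.sum(),P[m].min(0),P[m].max(0),P[m].mean(0))
E
```

```text
time: 9.93
eef_pos: [0.4373, -0.011, 0.2387]
tcp_rot: [-3.141, 0.001, -3.014]
contact_force: [0.2, -1.4, -0.1]
finger_gap: 0.0855
gripper_force: 0.0
scene 43 [ 0.54831916 -0.22459511  0.09621051] [ 0.57460864 -0.17484462  0.12758478] [ 0.56046755 -0.19969558  0.12396553]
top 53 [ 0.545583   -0.22337711  0.08927346] [ 0.57140822 -0.17358509  0.1273565 ] [ 0.55821639 -0.19460811  0.1141164 ]
```

View pics/c6.png

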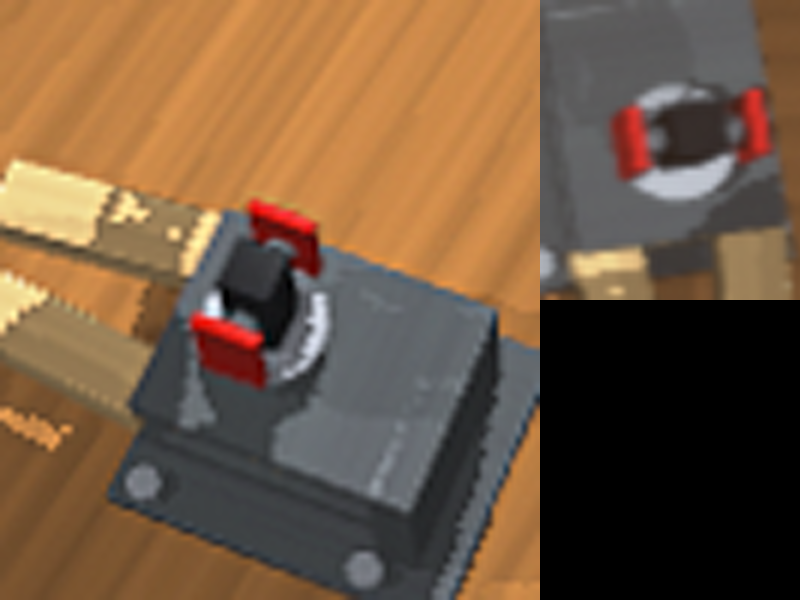

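Run:
```python
from h import *
t=lambda x,y:at_z('top',348+(x-540)/6-.4,185+y/6-.4,.124)
# top edges of the buttons: left button top face centre, right button top face centre
a,b=t(627,146),t(757,122);print('top buttons',a,b,(a+b)/2)
s=lambda x,y,z:at_z('scene',190+x/6-.4,240+y/6-.4,z)
a,b=s(285,221,.124),s(228,332,.124);print('scene buttons',a,b,(a+b)/2)
for n in('top','scene'):
    z=np.load(f'pics/{n}_5.npz');P=cloud(n,z['d']);i=z['p'].astype(int)
    m=(i.min(-1)>125)&(i.max(-1)-i.min(-1)<50)&(abs(P[...,2]-.083)<.008)&(np.hypot(P[...,0]-.56,P[...,1]+.198)<.035)
    q=P[m];print(n,m.sum(),(q.min(0)+q.max(0))/2,q.max(0)-q.min(0),np.median(q[:,2]))
```

```text
top buttons [ 0.5546477  -0.17356679  0.124     ] [ 0.56269795 -0.22060544  0.124     ] [ 0.55867282 -0.19708612  0.124     ]
scene buttons [ 0.55966616 -0.17694608  0.124     ] [ 0.56434945 -0.21990981  0.124     ] [ 0.56200781 -0.19842794  0.124     ]
top 90 [ 0.56054042 -0.20185889  0.08226409] [0.04380583 0.03483185 0.01134983] 0.08363752561347204
scene 43 [ 0.56211513 -0.19670068  0.08366786] [0.04047773 0.02910043 0.00701897] 0.08433098401333505
```

The pin is upright and centred on the hole within about 2 mm. Its collar is at 0.0836 m against an expected 0.083 m, the buttons are out at about 50 mm, and the arm is clear. I'm handing it in.

```bash
python3 -c "
from cell import r
print(r.sign_off())"
```

```text
the job is handed in; nothing more can be done
None
```

I lifted the ball-lock pin from the rack by its pressed buttons, seated it in the bracket and released it. The last camera check showed the collar on the brass and both buttons sprung out; the balls below were not in view. I handed the job in at about 10 s, and the interface returned no verdict. Two orange look-alike pins tipped over on the bench as I moved in; I saw no sign the arm hit them, and when last seen, during the lift, they were still on it.

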